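# Lift the sprung cover with the lifting rod and hold it at the index arm

### The arm

A 6-joint arm with a two-finger parallel gripper is mounted at the origin on a cart in front of the work surface, level with it; the furniture and walls round the work are solid. World frame = base frame: x ahead of the robot, y to its left, z up, the work surface at z = 0. Lengths are in m, angles in rad, forces in N, time in s.
With the tool pointing down it reaches from about 0.35 to 0.975 m from the base axis. Payload 4.9 kg.
Tool frame: the origin (TCP) lies midway between the tips of the shut fingers; the grasp point (between the pads) lies manip.grip_depth behind it (manip.grip_depth is the distance from the TCP to the grasp point, in m); z points along the fingers, x is the direction in which the jaws open and shut, and the axes are right-handed (so a half turn about z gives the same grasp; the last joint's range is limited). The gripper opens to 85 mm and grips with 20 to 120 N. Pads are 22 mm wide; open, the fingers measure 114 mm over their backs; the gripper's body (76 mm by 85 mm) begins 54 mm behind the grasp point. The pads swing forward as they close: fully open they stand 13 mm farther back than shut.
Start: joints at [-1.226, 0.053, 1.613, -0, 1.476, -0.119], TCP at [0.28, -0.559, 0.231] pointing down, gripper open.
Joint ranges: [-3.01, 3.01], [-1.01, 2.22], [0.06, 2.58], [-1.02, 4.17], [0.09, 2.62], [-3.14, 3.14]. Speed limits (rad/s): [2.57, 2.57, 3.14, 3.14, 3.14, 3.14].

### API

Orientations are given as a unit quaternion [w, x, y, z].
In Python, from plant import state, grab_frame, ticket, manip gives the robot as it stands.
- The arm moves only by the tool carry_out, never from a script. Its argument "moves" is a list that holds one entry, the list of rows, each a list of 7 numbers: the turn, a rotation vector about the tool's x, y, z each as a share of 5 degrees, from -1 to 1, then the shift along the tool's x, y, z each as a share of 0.04 m, from -1 to 1, then the gripper command: -1 is shut, 1 is fully open, values between are in proportion. A call has 1 to 8 rows; each row shifts and turns the commanded pose from where the row before left it, along the tool's axes as they then stand; what a row does not reach is not made up. A row lasts 1/12 s, in which the tool goes at most 41.7 mm and 7.16 degrees, less where a joint would pass 70% of its speed; a pose out of reach is approached as far as the arm can. A call with a number of a shift or a turn outside -1 to 1 is refused whole. A call with a gripper value outside its range is refused whole. The fingers move at their own pace and stop on an object; the grip force is fixed at half the most. Time passes only in rows, so rows that do not move let the fingers close. It gives the time, the measured TCP pose, the force and the opening at its end, in the units of the state.
- state(): the state, without advancing time (a new reading comes with each control period).
- grab_frame(name): name is "scene" or "top" or "wrist"; returns a dict with "frame" (480x640x3 uint8, red, green, blue), "z_map" (480x640 float32, m along the optical axis (not along the pixel's ray), 0 where there is no reading), "K" (3x3 intrinsics, pixels), "world_from_camera" (4x4, takes a point from camera to world coordinates); the wrist camera has in their place "hand_eye" (4x4, takes a point from camera to tool coordinates, whose origin is the TCP and whose axes are the tool frame's). Camera axes: x right, y down, z forward; pixel columns grow to the right and rows downward; lengths in m; the calibration is good to about 2 mm. A picture is of the moment at which its call begins: read the wrist's pose just before it.
- ticket.job_done(): hands the job in, once; it reports no verdict.
The state is a dict: "time": time; "joint_pos": joint angles; "joint_vel": joint speeds; "joint_efforts": joint torques, N m; "tool_pos": TCP position; "tool_rot": TCP orientation; "contact_force": force on the tool from outside, world axes, zero at the start; "ft_torque": the same for the moment, N m; "gripper_width": opening from 0.0 (shut) to 1.0 (fully open).
Only numpy, scipy, OpenCV 4.12 (cv2) and the standard library are available. Lean on these libraries where they do the work, as an engineer would, in place of code of your own. Each camera call takes 0.05 s, during which the arm holds its last target.

### The job

Take the lifting rod by its flat grip, and with the sample chamber's cover still shut, push the rod's end from the chamber's left side through the steel eye at the front of the cover until about 3 cm sticks out beyond it. Then use the rod to lift the sprung cover until it stands at the same angle as the index arm beside it, and finish holding it still there with the rod: do not let go or put anything down. Touch the cover with the rod only, never with the gripper or arm, and leave the index arm, the small beaker, the weighing bottle and the rubber stopper where they are.

Things in the scene. Friction and masses are not known exactly. Their poses are not given: they have to be found in the camera images.
- chamber: White sample chamber, an open-topped box 140 (x) x 130 (y) x 90 mm on rubber feet, fixed to the worktop. Origin: centre of its underside, on the worktop. Its x axis points from its front (grey panel with a black knob, facing the robot) to its back, where the cover's hinge is; y to its left, z up.
- hinge (a point): Middle of the cover's hinge line, 90 mm above the worktop at the chamber's upper back edge (70 mm behind its centre). The hinge line runs along the chamber's y axis. Axes as the chamber's.
- cover_plate: Grey cover on top of the chamber, 146 (x) x 126 (y) x 10 mm, its plate lying 1 to 11 mm above the hinge line when shut, with the eye at its front edge. Origin on the middle of the hinge line; shut, its axes are the chamber's; its front edge is at x = -146 mm.
- eye (a point): Centre of the round steel eye that stands out from the cover's front edge, at (-165, +30, +6) mm in the cover's frame (30 mm left of the middle; 96 mm above the worktop when shut). Clear hole 18 mm in diameter, wire 6 mm thick, outside diameter 30 mm; the hole runs along the y axis (the hinge's direction). Axes are the cover's: they turn with it.
- cover (a joint): Opening angle of the cover, rad: 0 shut, grows as the front rises, up to 1.3. A spring (about 0.25 N m per rad, 0.13 N m when shut) and its weight push it shut: about 2 N upwards at the eye holds it half open; released, it falls shut.
- index_arm (a joint): Angle of the index arm, rad, counted as the cover's angle (0 level forward, positive front up); set somewhere between 0.45 and 0.8 and kept by a stiff joint. The cover is right when its angle equals this one.
- index_tip (a point): Near the tip of the index arm, a straight thin dark steel bar, 150 x 4 x 10 mm, with a small steel block at its end, beside the right (-y) edge of the cover and pivoting on the same hinge line; its tip stands 0.15 to 0.21 m above the worktop. This point lies at (-145, 0, +6) mm from its pivot in the arm's own frame, so the front edge of the cover is beside it when the angles agree. Axes: the arm's, which are parallel to the cover's at equal angles.
- lifting_rod: Loose lifting rod, about 80 g, lying on the worktop to the robot's right: black flat grip 18 mm thick (x) x 90 mm long (y) x 32 mm high (z) standing on its narrow edge, then along -y a steel ferrule 16 mm in diameter and 8 mm long, and a straight steel shank 6 mm in diameter with a round end. Origin: centre of the grip's underside; z up; the shank's axis lies 16 mm above the underside and points to -y. Take the grip across its 18 mm.
- rod_tip (a point): End of the rod's shank, at (0, -130, 16) mm in the rod's frame (77 mm of free shank before the ferrule). Axes are the rod's.
- rod_mid (a point): Point on the shank's axis 50 mm back from its end, at (0, -80, 16) mm in the rod's frame.
- small_beaker: Small glass beaker, 46 x 52 x 58 mm, loose bystander. Origin: centre of its underside.
- weighing_bottle: Glass weighing bottle with a knob lid, 37 mm in diameter, 52 mm high, loose bystander. Origin: centre of its underside.
- bung: Black rubber stopper, about 28 mm in size, loose bystander. Origin: centre of its underside.

How it is judged:
On the way:
1. the rod's end is through the eye from the left, at least 15 mm beyond it, with the cover still shut (below 0.1 rad) (y of rod_tip in the frame of eye below -0.015 m and x of rod_tip in the frame of eye between -0.014 and 0.014 m and z of rod_tip in the frame of eye between -0.014 and 0.014 m and x of rod_mid in the frame of eye between -0.014 and 0.014 m and z of rod_mid in the frame of eye between -0.014 and 0.014 m and value of joint cover below 0.1 rad), for 0.2 s.
At the end, for the whole second after the job is handed in: The rod, gripped by the fingers with its grip more than 80 mm up, is through the eye by at least 15 mm from the left and bears the cover (over 0.5 N); the cover stands still within 0.075 rad (about 4 degrees) of the index arm's angle, through the last second (y of rod_tip in the frame of eye below -0.015 m and x of rod_tip in the frame of eye between -0.014 and 0.014 m and z of rod_tip in the frame of eye between -0.014 and 0.014 m and x of rod_mid in the frame of eye between -0.014 and 0.014 m and z of rod_mid in the frame of eye between -0.014 and 0.014 m and angle between the x axis of eye and the x axis of index_tip, either way round below 0.075 rad and value of joint cover above 0.3 rad and velocity of joint cover between -0.1 and 0.1 rad/s and contact force between lifting_rod and cover_plate above 0.5 N and contact force between the fingers and lifting_rod above 1 N and height (world z) of lifting_rod above 0.08 m); the arm keeps its last pose, push and grip.
It fails at once if the gripper or arm touches the cover (contact force between any of the fingers, the arm and cover_plate above 1 N).
It fails at once if the index arm is moved (distance of index_tip from where it was at the start of the episode above 0.01 m).
It fails at once if a bystander (small beaker, weighing bottle, rubber stopper) is moved more than 20 mm (distance of any of small_beaker, weighing_bottle, bung from where it was at the start of the episode above 0.02 m).
It also fails if it takes over 59 s, if anything falls off the work surface, if the arm or the gripper's body presses on something with over 40 N, if the wrist force passes 120 N, or if a joint passes its speed limit or range.

## Working session

There is one attempt and no reset: what is moved stays moved. The work goes in short steps, Python scripts to look and compute and a tool call to move; the robot and the scene stay as the last step left them, time stands still between calls to the robot, and variables do not carry over. Pictures are saved under pics/ and viewed, and the job is handed in when it is done.

Besides the shell and the picture viewer there is one more tool, called after "Emit:" as a command line: name --argument value ..., lists and objects as JSON in quotes. carry_out: Moves the arm, as the interface text tells. Shift numbers are shares of 0.04 m and turn numbers shares of 5 degrees, none past 1 either way. Its arguments: {"type":"object","properties":{"moves":{"type":"array"}},"required":["moves"]}

```bash
ls; mkdir -p pics; cat > h.py <<'E'
import numpy as np, cv2
from plant import state, grab_frame, ticket, manip
def save(n,f): cv2.imwrite(f'pics/{n}.png',f['frame'][:,:,::-1])
def pts(f):
    z=f['z_map'];K=f['K'];v,u=np.mgrid[:480,:640]
    P=np.stack([(u-K[0,2])/K[0,0]*z,(v-K[1,2])/K[1,1]*z,z],-1)
    T=f['world_from_camera'];W=P@T[:3,:3].T+T[:3,3];W[z==0]=np.nan
    return W
E
python3 - <<'E'
from h import *
s=state();print({k:np.round(v,3) for k,v in s.items()}, manip.grip_depth)
for n in('scene','top'):
    f=grab_frame(n);save(n+'0',f);np.savez(n+'0.npz',**f);print(np.round(f['K'],1),np.round(f['world_from_camera'],3))
E
```

```text
pics
{'time': np.float64(0.0), 'joint_pos': array([-1.226,  0.053,  1.614, -0.   ,  1.476, -0.119]), 'joint_vel': array([-0.001,  0.   ,  0.001, -0.001,  0.003, -0.001]), 'joint_efforts': array([-0.0000e+00, -3.9367e+01, -3.7018e+01, -0.0000e+00,  7.0000e-03,
       -0.0000e+00]), 'tool_pos': array([ 0.279, -0.558,  0.23 ]), 'tool_rot': array([-0.001,  0.851, -0.526, -0.001]), 'contact_force': array([-0.629,  0.09 ,  0.744]), 'ft_torque': array([-0.027,  0.027, -0.02 ]), 'gripper_width': np.float64(1.001)} 0.0187
[[477.8   0.  316.3]
 [  0.  477.8 242.6]
 [  0.    0.    1. ]] [[-0.668 -0.397  0.629 -0.233]
 [-0.744  0.362 -0.562  0.747]
 [-0.005 -0.844 -0.537  0.782]
 [ 0.     0.     0.     1.   ]]
[[616.1   0.  310.6]
 [  0.  616.1 240.8]
 [  0.    0.    1. ]] [[ 9.000e-03 -9.790e-01  2.020e-01  2.630e-01]
 [-1.000e+00 -9.000e-03 -1.000e-03  4.500e-02]
 [ 2.000e-03 -2.020e-01 -9.790e-01  1.531e+00]
 [ 0.000e+00  0.000e+00  0.000e+00  1.000e+00]]
```

View pics/scene0.png

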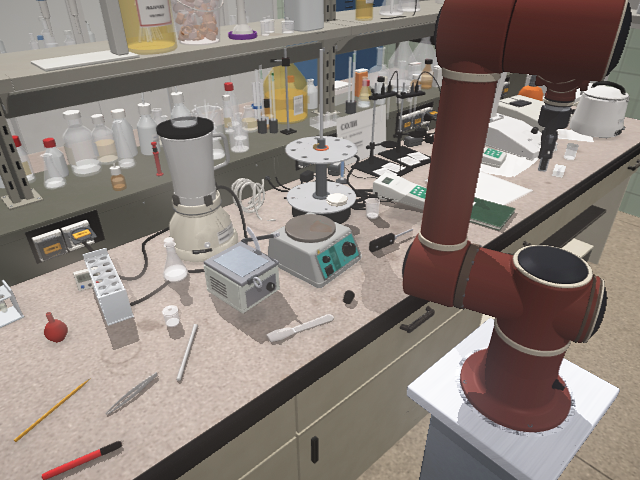

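View pics/top0.png

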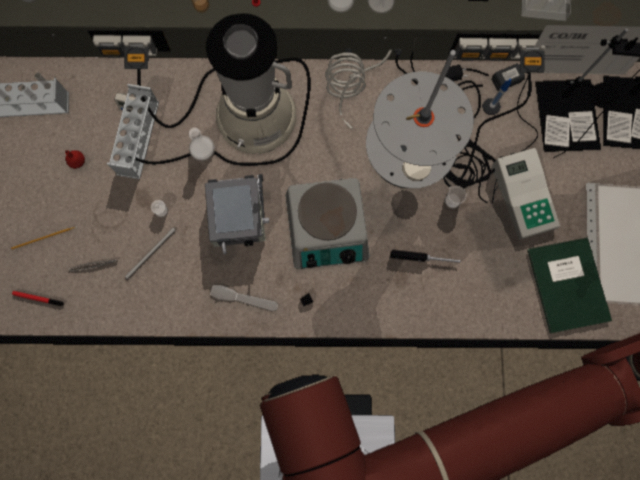

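```bash
python3 - <<'E'
from h import *
f=dict(np.load('top0.npz'));im=f['frame'][:,:,::-1]
a=cv2.resize(im[160:320,120:320],(800,640),interpolation=cv2.INTER_CUBIC)[:600]
cv2.imwrite('pics/t1.png',a)
b=cv2.resize(im[180:300,370:480],None,fx=5,fy=5,interpolation=cv2.INTER_CUBIC)
cv2.imwrite('pics/t2.png',b)
g=dict(np.load('scene0.npz'));im2=g['frame'][:,:,::-1]
cv2.imwrite('pics/s1.png',cv2.resize(im2[220:330,190:320],None,fx=5,fy=5,interpolation=cv2.INTER_CUBIC))
W=pts(f)
for u,v in [(395,256),(420,258),(409,257),(440,260),(458,262),(159,208),(455,197),(306,299),(224,243),(235,210),(210,180),(260,180),(213,240),(260,240)]:
    print(u,v,np.round(W[v,u],3))
E
```

```text
395 256 [ 0.536 -0.165  0.03 ]
420 258 [ 0.531 -0.227  0.031]
409 257 [ 0.534 -0.2    0.031]
440 260 [ 0.533 -0.283 -0.003]
458 262 [ 0.528 -0.329 -0.003]
159 208 [0.651 0.424 0.038]
455 197 [ 0.696 -0.326  0.004]
306 299 [0.428 0.054 0.026]
224 243 [0.55  0.249 0.103]
235 210 [0.63  0.225 0.106]
210 180 [0.708 0.29  0.094]
260 180 [0.704 0.167 0.11 ]
213 240 [0.557 0.275 0.106]
260 240 [0.576 0.171 0.017]
```

View pics/t1.png

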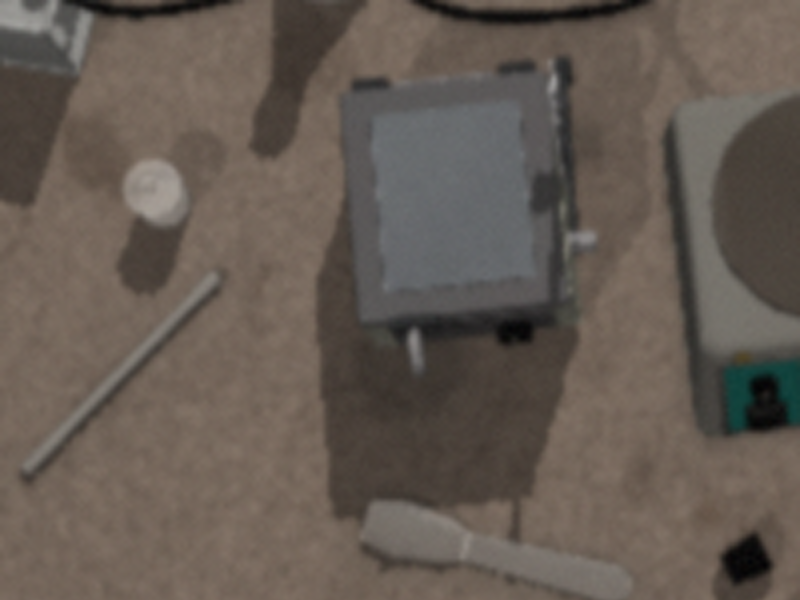

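View pics/t2.png

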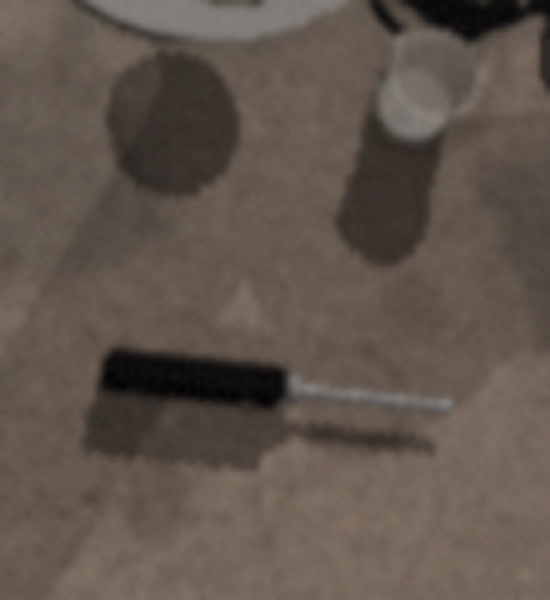

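View pics/s1.png

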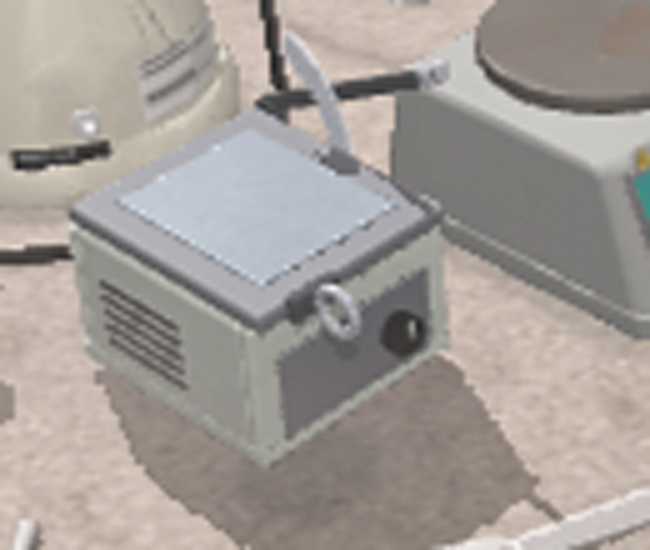

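```bash
cat >> h.py <<'E'
def ray(f,u,v):
    T=f['world_from_camera'];K=f['K'];d=T[:3,:3]@np.array([(u-K[0,2])/K[0,0],(v-K[1,2])/K[1,1],1]);return T[:3,3],d
def onz(f,u,v,z):
    o,d=ray(f,u,v);return o+d*(z-o[2])/d[2]
def two(r1,r2):
    (o1,d1),(o2,d2)=r1,r2;A=np.stack([d1,-d2],1);t=np.linalg.lstsq(A,o2-o1,rcond=None)[0]
    a=o1+d1*t[0];b=o2+d2*t[1];return (a+b)/2,np.linalg.norm(a-b)
E
python3 - <<'E'
from h import *
f=dict(np.load('top0.npz'));g=dict(np.load('scene0.npz'))
t1=lambda x,y:(x/4+120-.375,y/4+160-.375)
t2=lambda x,y:(x/5+370-.4,y/5+180-.4)
s1=lambda x,y:(x/5+190-.4,y/5+220-.4)
print('cover corners LB LF RF RB')
C=[onz(f,*t1(*p),.101) for p in[(343,95),(359,325),(553,312),(548,75)]]
for c in C:print(np.round(c,4))
print('sc corners LB LF RF RB',[np.round(onz(g,*s1(*p),.101),4) for p in [(72,210),(260,328),(442,208),(250,108)]])
for n,a,b in[('eye',(416,350),(338,310)),('tip',(583,239),(435,72))]:
    print(n,two(ray(f,*t1(*a)),ray(g,*s1(*b))))
print('eye on z=.096',onz(g,*s1(338,310),.096))
print('rod: grip back L/R, front; ', [np.round(onz(f,*t2(*p),.032),4) for p in[(105,352),(104,390),(288,404),(288,367)]])
print('tip',onz(f,*t2(450,405),.016), 'ferrule',onz(f,*t2(291,386),.016))
W=pts(f);G=pts(g)
print('idx depth pts scene');
for x,y in[(435,72),(400,80),(350,90),(300,98),(270,103),(290,40),(320,90),(340,140),(345,160)]:
    u,v=s1(x,y);print((x,y),np.round(G[int(round(v)),int(round(u))],3))
print('top')
for x,y in[(583,239),(570,200),(565,130),(560,70),(545,190),(535,210)]:
    u,v=t1(x,y);print((x,y),np.round(W[int(round(v)),int(round(u))],3))
E
```

```text
cover corners LB LF RF RB
[0.6973 0.2996 0.101 ]
[0.5556 0.284  0.101 ]
[0.5645 0.1693 0.101 ]
[0.711  0.1762 0.101 ]
sc corners LB LF RF RB [array([0.6886, 0.3023, 0.101 ]), array([0.5449, 0.2877, 0.101 ]), array([0.5652, 0.1643, 0.101 ]), array([0.7082, 0.1822, 0.101 ])]
eye (array([0.54061052, 0.24909512, 0.09469744]), np.float64(0.00407166218961241))
tip (array([0.59281872, 0.14634715, 0.16140238]), np.float64(0.0047568690124567495))
eye on z=.096 [0.53726518 0.24893865 0.096     ]
rod: grip back L/R, front;  [array([ 0.5507, -0.1542,  0.032 ]), array([ 0.5316, -0.1534,  0.032 ]), array([ 0.5254, -0.2442,  0.032 ]), array([ 0.544 , -0.2447,  0.032 ])]
tip [ 0.52841253 -0.32812477  0.016     ] ferrule [ 0.53733586 -0.2490144   0.016     ]
idx depth pts scene
(435, 72) [0.586 0.147 0.164]
(400, 80) [0.605 0.156 0.153]
(350, 90) [0.641 0.162 0.133]
(300, 98) [0.683 0.165 0.112]
(270, 103) [0.706 0.17  0.1  ]
(290, 40) [0.68 0.17 0.15]
(320, 90) [0.661 0.167 0.127]
(340, 140) [0.647 0.166 0.102]
(345, 160) [0.635 0.172 0.098]
top
(583, 239) [0.595 0.149 0.164]
(570, 200) [0.618 0.157 0.155]
(565, 130) [0.67  0.163 0.124]
(560, 70) [0.713 0.168 0.107]
(545, 190) [0.639 0.176 0.101]
(535, 210) [0.628 0.183 0.097]
```

```bash
cat >> h.py <<'E'
from scipy.spatial.transform import Rotation as Ro
def TR(s=None):
    s=s or state();w,x,y,z=s['tool_rot'];return np.array(s['tool_pos']),Ro.from_quat([x,y,z,w])
def plan(p=None,ang=None):
    p0,R=TR();X=R.as_matrix()
    print('t',round(float(state()['time']),2),'pos',np.round(p0,4),'xang',round(np.degrees(np.arctan2(X[1,0],X[0,0])),2),'z',np.round(X[:,2],3),'F',np.round(state()['contact_force'],2),'w',round(float(state()['gripper_width']),3))
    if ang is not None:
        c,s=np.cos(ang),np.sin(ang);D=np.array([[c,s,0],[s,-c,0],[0,0,-1]])
        rv=(R.inv()*Ro.from_matrix(D)).as_rotvec();print('turn units total',np.round(np.degrees(rv)/5,3))
    if p is not None:print('shift units now-axes',np.round(X.T@(np.array(p)-p0)/.04,3)); 
    if p is not None and ang is not None:print('shift units after-turn axes',np.round(D.T@(np.array(p)-p0)/.04,3))
E
python3 -c "
from h import *
plan([.538,-.199,.12],-.0725)"
```

```text
t 0.1 pos [ 0.2794 -0.5585  0.2302] xang -63.43 z [-0.001  0.002 -1.   ] F [-0.24  0.39 -0.22] w 1.0
turn units total [ -0.013   0.018 -11.855]
shift units now-axes [-5.14  -9.802  2.766]
shift units after-turn axes [ 5.797 -9.431  2.755]
```

Emit:
carry_out --moves '[[[0,0,-1,0,0,0,1],[0,0,-1,0,0,0,1],[0,0,-1,0,0,0,1],[0,0,-1,0,0,0,1],[0,0,-1,0,0,0,1],[0,0,-1,0,0,0,1],[0,0,-1,0,0,0,1],[0,0,-1,0,0,0,1]]]'

```text
time: 0.77
tool_pos: [0.2795, -0.5586, 0.2305]
tool_rot: [-0.001, 0.98, -0.201, -0.0]
contact_force: [0.5, 0.4, -0.4]
gripper_width: 1.0
```

Emit:
carry_out --moves '[[[0,0,-1,0,0,0,1],[0,0,-1,0,0,0,1],[0,0,-1,0,0,0,1],[0,0,-0.85,0,0,0,1],[0,0,0,0.5,-0.8,0,1],[0,0,0,0.5,-0.8,0,1],[0,0,0,0.5,-0.8,0,1],[0,0,0,0.5,-0.8,0,1]]]'

```text
time: 1.43
tool_pos: [0.3691, -0.4356, 0.2306]
tool_rot: [-0.0, 0.999, -0.037, -0.0]
contact_force: [-0.3, 0.3, -0.3]
gripper_width: 1.002
```

Emit:
carry_out --moves '[[[0,0,0,0.5,-0.8,0,1],[0,0,0,0.5,-0.8,0,1],[0,0,0,0.5,-0.8,0,1],[0,0,0,0.5,-0.8,0,1],[0,0,0,0.5,-0.8,0,1],[0,0,0,0.5,-0.8,0,1],[0,0,0,0.5,-0.8,0,1],[0,0,0,0,0,0,1]]]'

```text
time: 2.1
tool_pos: [0.5271, -0.2188, 0.2308]
tool_rot: [-0.001, 0.999, -0.033, 0.0]
contact_force: [-0.2, 0.0, 0.4]
gripper_width: 0.998
```

```bash
python3 - <<'E'
from h import *
plan([.538,-.199,.12],-.0725)
f=grab_frame('wrist');save('w1',f);np.savez('w1.npz',**f);print(np.round(f['hand_eye'],3),f['K'][0])
E
```

```text
t 2.1 pos [ 0.5271 -0.2188  0.2308] xang -3.81 z [ 0.001  0.003 -1.   ] F [-0.16  0.01  0.39] w 0.998
turn units total [-0.033 -0.005  0.07 ]
shift units now-axes [ 0.239 -0.504  2.771]
shift units after-turn axes [ 0.237 -0.513  2.769]
[[ 1.    -0.001 -0.001 -0.001]
 [ 0.001  0.961  0.278 -0.07 ]
 [ 0.001 -0.278  0.961 -0.143]
 [ 0.     0.     0.     1.   ]] [361.96373744   0.         311.56228251]
```

View pics/w1.png

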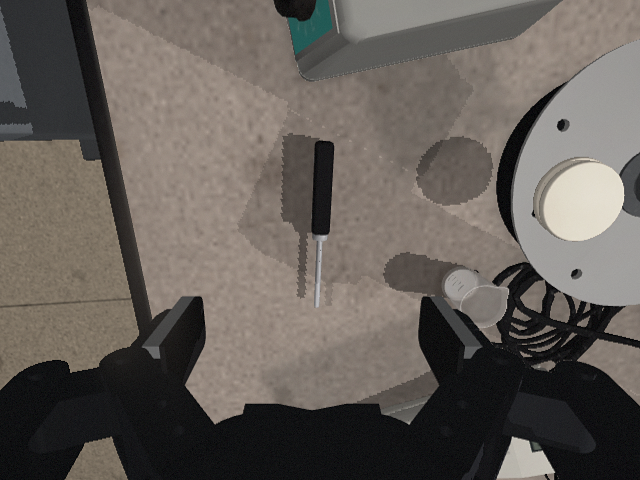

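```bash
cat >> h.py <<'E'
def wristify(f,s=None):
    p,R=TR(s);T=np.eye(4);T[:3,:3]=R.as_matrix();T[:3,3]=p;f=dict(f);f['world_from_camera']=T@f['hand_eye'];return f
E
python3 - <<'E'
from h import *
f=wristify(np.load('w1.npz'))
q=lambda u,v,z:np.round(onz(f,u,v,z),4)
g=f['frame'].max(2);m=(g<45).astype(np.uint8);m[:130]=0;m[245:]=0;m[:,:300]=0;m[:,345:]=0
n,l,st,c=cv2.connectedComponentsWithStats(m);i=1+np.argmax(st[1:,4]);print(st[i])
cnt=cv2.findContours((l==i).astype(np.uint8),0,1)[0][0];r=cv2.minAreaRect(cnt);b=cv2.boxPoints(r);print(r,[q(*p,.03) for p in b])
print('tip',q(317,306,.016),'ferr',q(319.5,238,.016))
E
```

```text
[ 312  141   22   94 1733]
((321.8425598144531, 187.49172973632812), (19.183975219726562, 93.60728454589844), 3.012787342071533) [array([ 0.5207, -0.2468,  0.03  ]), array([ 0.5315, -0.1584,  0.03  ]), array([ 0.5489, -0.1605,  0.03  ]), array([ 0.5395, -0.2491,  0.03  ])]
tip [ 0.5225 -0.3326  0.016 ] ferr [ 0.53   -0.2559  0.016 ]
```

```bash
python3 -c "
from h import *
plan([.5355,-.202,.004],-.105)"
```

```text
t 2.15 pos [ 0.5257 -0.2211  0.2307] xang -3.88 z [-0.001  0.001 -1.   ] F [-0.21  0.49 -0.48] w 1.003
turn units total [-0.008  0.009  0.427]
shift units now-axes [ 0.215 -0.489  5.668]
shift units after-turn axes [ 0.192 -0.501  5.668]
```

Emit:
carry_out --moves '[[[0,0,0.43,0,0,0,1],[0,0,0,0.22,-0.55,0,1],[0,0,0,0,0,0.8,1],[0,0,0,0,0,0.8,1],[0,0,0,0,0,0.8,1],[0,0,0,0,0,0.8,1],[0,0,0,0,0,0,1],[0,0,0,0,0,0,1]]]'

```text
time: 2.82
tool_pos: [0.5337, -0.203, 0.1011]
tool_rot: [-0.001, 0.998, -0.056, -0.003]
contact_force: [-0.2, -0.7, 1.4]
gripper_width: 1.004
```

```bash
python3 - <<'E'
from h import *
plan([.537,-.200,.004],-.105)
s=state();f=grab_frame('wrist');save('w2',f);f=wristify(f,s)
g=f['frame'].max(2);print(f['z_map'][200:380:20,320])
E
```

```text
t 2.82 pos [ 0.5337 -0.203   0.1011] xang -6.39 z [-0.005  0.002 -1.   ] F [-0.25 -0.65  1.39] w 1.004
turn units total [-0.021  0.059 -0.074]
shift units now-axes [ 0.086 -0.078  2.428]
shift units after-turn axes [ 0.074 -0.082  2.428]
[0.21287775 0.21733923 0.22143812 0.22326724 0.22799946 0.23204032
 0.24983178 0.2552278  0.25858906]
```

View pics/w2.png

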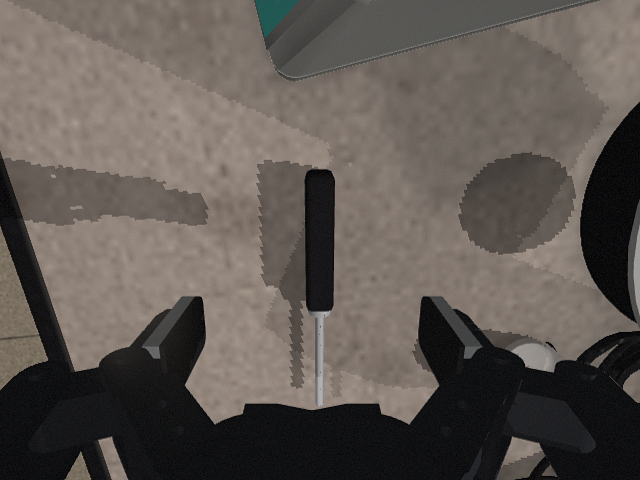

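```bash
python3 - <<'E'
from h import *
f=wristify(dict(frame=0,hand_eye=np.eye(4)))
s=state();f=grab_frame('wrist');f=wristify(f,s)
print([np.round(onz(f,u,v,.032),4) for u,v in[(320,169),(320,311)]],onz(f,319,404,.016))
plan([.537,-.200,.004],-.105)
E
```

```text
[array([ 0.5448, -0.1554,  0.032 ]), array([ 0.5351, -0.2468,  0.032 ])] [ 0.52542414 -0.3334288   0.016     ]
t 2.92 pos [ 0.5367 -0.2042  0.1055] xang -6.37 z [ 0.003 -0.002 -1.   ] F [0.24 0.52 0.26] w 1.004
turn units total [ 0.014 -0.031 -0.071]
shift units now-axes [-0.012 -0.109  2.538]
shift units after-turn axes [-0.005 -0.106  2.539]
```

Emit:
carry_out --moves '[[[0,0,0,0.05,-0.08,0,1],[0,0,0,0,0,0.7,1],[0,0,0,0,0,0.7,1],[0,0,0,0,0,0.6,1],[0,0,0,0,0,0.5,1],[0,0,0,0,0,0,1],[0,0,0,0,0,0,1],[0,0,0,0,0,0,1]]]'

```text
time: 3.58
tool_pos: [0.5401, -0.201, 0.006]
tool_rot: [0.001, 0.998, -0.055, 0.002]
contact_force: [-0.1, 0.5, 0.2]
gripper_width: 1.002
```

```bash
python3 -c "
from h import *
plan([.539,-.201,.004],-.105)"
```

```text
t 3.58 pos [ 0.5401 -0.201   0.006 ] xang -6.32 z [ 0.004 -0.002 -1.   ] F [-0.06  0.53  0.18] w 1.002
turn units total [ 0.018 -0.046 -0.061]
shift units now-axes [-0.028  0.004  0.05 ]
shift units after-turn axes [-0.028  0.004  0.05 ]
```

Emit:
carry_out --moves '[[[0,0,0,0,0,0.05,1],[0,0,0,0,0,0,-1],[0,0,0,0,0,0,-1],[0,0,0,0,0,0,-1],[0,0,0,0,0,0,-1],[0,0,0,0,0,0,-1],[0,0,0,0,0,0,-1],[0,0,0,0,0,0,-1]]]'

```text
time: 4.25
tool_pos: [0.5384, -0.2002, 0.0016]
tool_rot: [0.0, 0.998, -0.055, 0.0]
contact_force: [0.3, -0.0, 0.2]
gripper_width: 0.203
```

Emit:
carry_out --moves '[[[0,0,0,0,0,0,-1],[0,0,0,0,0,0,-1],[0,0,0,0,0,0,-1],[0,0,0,0,0,0,-1]]]'

```text
time: 4.58
tool_pos: [0.5384, -0.2002, 0.0016]
tool_rot: [0.0, 0.998, -0.055, 0.0]
contact_force: [0.5, 0.2, 2.0]
gripper_width: 0.198
```

Emit:
carry_out --moves '[[[0,0,0,0,0,-0.4,-1],[0,0,0,0,0,-0.8,-1],[0,0,0,0,0,-0.9,-1],[0,0,0,0,0,-0.9,-1],[0,0,0,0,0,-0.9,-1],[0,0,0,0,0,-0.9,-1],[0,0,0,0,0,-0.9,-1],[0,0,0,0,0,-0.8,-1]]]'

```text
time: 5.25
tool_pos: [0.5378, -0.1999, 0.2631]
tool_rot: [0.0, 0.998, -0.055, 0.0]
contact_force: [1.2, 0.1, 0.0]
gripper_width: 0.199
```

```bash
python3 - <<'E'
from h import *
plan([.525,.42,.27],.11)
f=grab_frame('wrist');save('w3',f)
E
```

```text
t 5.25 pos [ 0.5378 -0.1999  0.2631] xang -6.33 z [ 0. -0. -1.] F [1.2  0.13 0.02] w 0.199
turn units total [ 1.000e-03 -2.000e-03 -2.526e+00]
shift units now-axes [ -2.026 -15.367  -0.173]
shift units after-turn axes [  1.383 -15.438  -0.172]
```

View pics/w3.png

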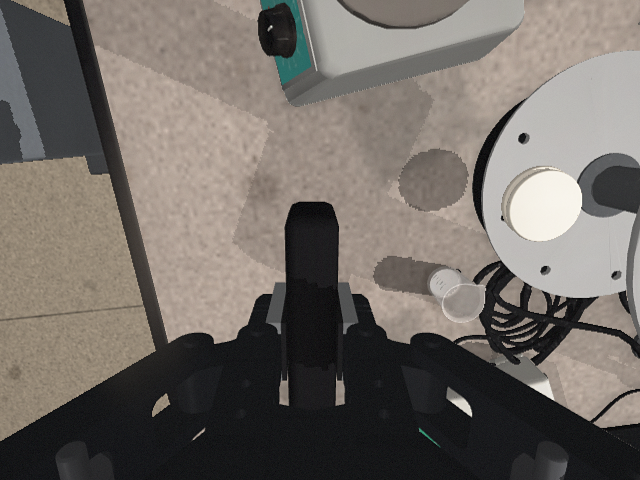

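Emit:
carry_out --moves '[[[0,0,-0.9,0,0,0,-1],[0,0,-0.9,0,0,0,-1],[0,0,-0.73,0,0,-0.3,-1],[0,0,0,0,-1,-0.3,-1],[0,0,0,0,-1,0,-1],[0,0,0,0,-1,0,-1],[0,0,0,0,-1,0,-1],[0,0,0,0,-1,0,-1]]]'

```text
time: 5.97
tool_pos: [0.5152, 0.0003, 0.2843]
tool_rot: [-0.0, 0.998, 0.055, -0.001]
contact_force: [0.4, 0.0, -1.0]
gripper_width: 0.203
```

Emit:
carry_out --moves '[[[0,0,0,0,-1,0,-1],[0,0,0,0,-1,0,-1],[0,0,0,0,-1,0,-1],[0,0,0,0,-1,0,-1],[0,0,0,0,-0.6,0,-1],[0,0,0,0,0,0,-1],[0,0,0,0,0,0,-1]]]'

```text
time: 6.55
tool_pos: [0.4951, 0.1824, 0.2842]
tool_rot: [0.0, 0.998, 0.057, -0.001]
contact_force: [0.9, -0.5, -1.0]
gripper_width: 0.202
```

```bash
python3 - <<'E'
from h import *
plan([.525,.42,.27],.11)
s=state();f=grab_frame('wrist');save('w4',f);np.savez('w4.npz',**wristify(f,s))
E
```

```text
t 6.55 pos [0.4951 0.1824 0.2842] xang 6.48 z [-0.002 -0.001 -1.   ] F [ 0.91 -0.52 -0.97] w 0.202
turn units total [0.007 0.02  0.035]
shift units now-axes [ 1.412 -5.818  0.348]
shift units after-turn axes [ 1.394 -5.822  0.354]
```

View pics/w4.png

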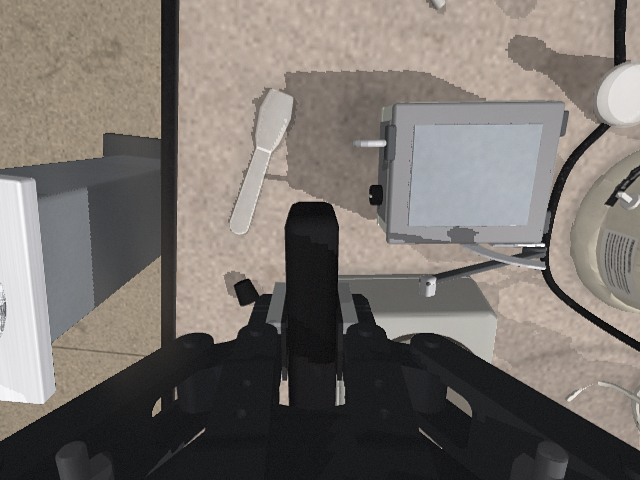

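```bash
python3 - <<'E'
from h import *
f=dict(np.load('w4.npz'))
im=f['frame'][:,:,::-1]
cv2.imwrite('pics/w4z.png',cv2.resize(im[90:310,340:590],(750,660),interpolation=cv2.INTER_CUBIC)[:600])
W=pts(f)
for n,(u,v) in dict(eye=(370,144),eyeL=(356,144),c1=(400,115),c2=(555,112),c3=(395,235),blk=(430,284),blk2=(431,290),b1=(450,276),b2=(480,269),b3=(520,259)).items():
    print(n,np.round(W[v,u],4),np.round(onz(f,u,v,.096),4))
for (u,v) in [(388,103),(566,101),(388,243),(548,243)]: print(np.round(onz(f,u,v,.101),4))
E
```

```text
eye [0.5357 0.2478 0.1107] [0.538  0.2476 0.096 ]
eyeL [0.5249 0.2464 0.1027] [0.5257 0.2463 0.096 ]
c1 [0.559  0.2743 0.1004] [0.56   0.2746 0.096 ]
c2 [0.6895 0.2914 0.1009] [0.6925 0.292  0.096 ]
c3 [0.5732 0.169  0.1016] [0.5747 0.1675 0.096 ]
blk [0.5894 0.15   0.1677] [0.6179 0.1218 0.096 ]
blk2 [0.5913 0.145  0.1675] [0.6202 0.1156 0.096 ]
b1 [0.6073 0.1551 0.1588] [0.6356 0.1324 0.096 ]
b2 [0.6391 0.1577 0.1409] [0.6631 0.1429 0.096 ]
b3 [0.6745 0.1682 0.1341] [0.699  0.1574 0.096 ]
[0.5471 0.2826 0.101 ]
[0.696 0.301 0.101]
[0.5682 0.1604 0.101 ]
[0.7175 0.1773 0.101 ]
```

View pics/w4z.png

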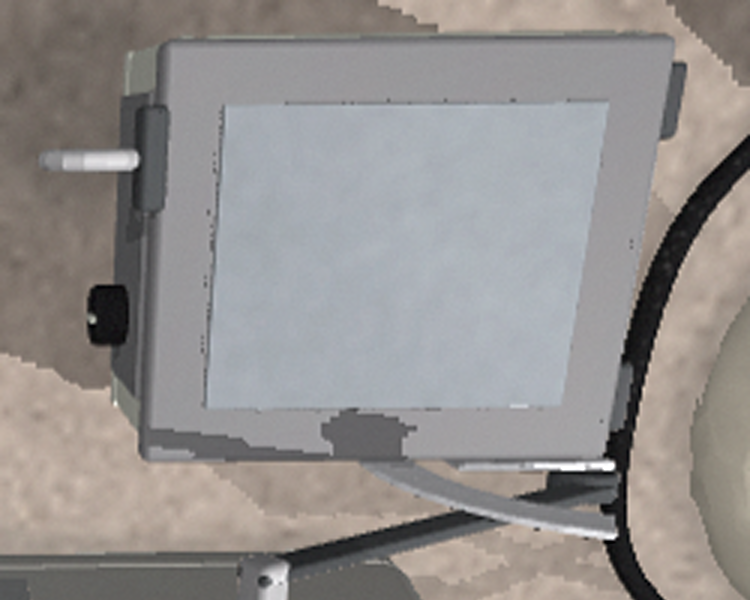

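```bash
python3 - <<'E'
from h import *
f=dict(np.load('w4.npz'))
z=lambda x,y:(x/3+340-.33,y/3+90-.33)
def yaw(a,b):
    d=b-a;return round(float(np.arctan2(d[1],d[0])),3),round(float(np.linalg.norm(d)),4)
C=[onz(f,*z(*p),.101) for p in[(160,42),(672,37),(143,458),(606,460)]]
print(np.round(C,4));LF,LB,RF,RB=C
print(yaw(LF,LB),yaw(RF,RB),np.add(yaw(LF,RF),(np.pi/2,0)),np.add(yaw(LB,RB),(np.pi/2,0)))
I=[onz(f,*z(*p),.101) for p in[(224,104),(608,101),(206,407),(563,406)]];LF,LB,RF,RB=I
print('inset',yaw(LF,LB),yaw(RF,RB),np.add(yaw(LF,RF),(np.pi/2,0)),np.add(yaw(LB,RB),(np.pi/2,0)))
# eye: two views
e=np.array([0,0,0.]);print('eye top center of ring at z=.111', onz(f,*z(90,160),.104))
s=lambda x,y:(x/5+190-.4,y/5+220-.4)
g=dict(np.load('scene0.npz'));t=dict(np.load('top0.npz'))
print('eye w/scene',two(ray(f,*z(90,160)),ray(g,*s(338,303))))
W=pts(f)
# index bar points: mask region between
for u,v in[(437,277),(445,274),(455,273),(465,271),(475,268),(485,265),(495,262),(430,279),(431,282),(427,286)]:print(u,v,np.round(W[v,u],4))
E
```

```text
[[0.5514 0.2826 0.101 ]
 [0.6943 0.3    0.101 ]
 [0.5675 0.1609 0.101 ]
 [0.7116 0.1766 0.101 ]]
(0.121, 0.1439) (0.108, 0.145) [0.13179633 0.1227    ] [0.13979633 0.1246    ]
inset (0.12, 0.1096) (0.116, 0.1102) [0.12879633 0.0895    ] [0.13479633 0.0899    ]
eye top center of ring at z=.111 [0.53635108 0.24853733 0.104     ]
eye w/scene (array([0.53702934, 0.24859625, 0.10009891]), np.float64(0.00024728387517040544))
437 277 [0.5965 0.1537 0.1606]
445 274 [0.6054 0.1543 0.1532]
455 273 [0.6141 0.1554 0.1514]
465 271 [0.6232 0.1571 0.1486]
475 268 [0.6343 0.1583 0.1417]
485 265 [0.6457 0.1597 0.1348]
495 262 [0.6579 0.1611 0.1272]
430 279 [0.5884 0.1542 0.1681]
431 282 [0.5899 0.1516 0.1673]
427 286 [0.5871 0.1484 0.1685]
```

```bash
python3 -c "
from h import *
plan([.5155,.42,.0816],.122)"
```

```text
t 6.6 pos [0.4955 0.1815 0.2843] xang 6.38 z [-0.001 -0.001 -1.   ] F [-0.23 -0.99 -0.83] w 0.203
turn units total [ 0.008  0.017 -0.123]
shift units now-axes [ 1.167 -5.874  5.063]
shift units after-turn axes [ 1.223 -5.858  5.069]
```

Emit:
carry_out --moves '[[[0,0,-0.12,0.2,-0.9,0,-1],[0,0,0,0.2,-1,0,-1],[0,0,0,0.2,-1,0,-1],[0,0,0,0.2,-1,0,-1],[0,0,0,0.2,-1,0,-1],[0,0,0,0.2,-1,0,-1],[0,0,0,0,-0.2,0.5,-1],[0,0,0,0,0,0.6,-1]]]'

```text
time: 7.27
tool_pos: [0.5162, 0.4315, 0.2428]
tool_rot: [-0.001, 0.998, 0.061, 0.002]
contact_force: [0.2, -0.4, -0.8]
gripper_width: 0.202
```

Emit:
carry_out --moves '[[[0,0,0,0,0,0.8,-1],[0,0,0,0,0,0.8,-1],[0,0,0,0,0,0.8,-1],[0,0,0,0,0,0.5,-1],[0,0,0,0,0,0,-1],[0,0,0,0,0,0,-1]]]'

```text
time: 7.77
tool_pos: [0.5145, 0.4275, 0.1235]
tool_rot: [0.001, 0.998, 0.059, -0.002]
contact_force: [0.4, 0.3, 0.9]
gripper_width: 0.202
```

```bash
python3 - <<'E'
from h import *
plan([.5171,.4074,.0816],.122)
for n in('scene','top'):
    s=state();f=grab_frame(n);np.savez(n+'1.npz',**f);im=f['frame'][:,:,::-1]
    a=im[190:330,130:320] if n=='scene' else im[160:280,130:290]
    cv2.imwrite(f'pics/{n}1.png',cv2.resize(a,None,fx=4 if n=='scene' else 5,fy=4 if n=='scene' else 5,interpolation=cv2.INTER_CUBIC))
s=state();f=grab_frame('wrist');save('w5',f)
plan()
E
```

```text
t 7.77 pos [0.5145 0.4275 0.1235] xang 6.81 z [-0.003 -0.002 -1.   ] F [0.41 0.3  0.87] w 0.202
turn units total [ 0.021  0.037 -0.036]
shift units now-axes [0.009 0.506 1.049]
shift units after-turn axes [0.004 0.508 1.048]
t 7.92 pos [0.5164 0.4298 0.1283] xang 6.87 z [ 0.004  0.002 -1.   ] F [ 1.2  -0.17 -1.08] w 0.201
```

View pics/scene1.png

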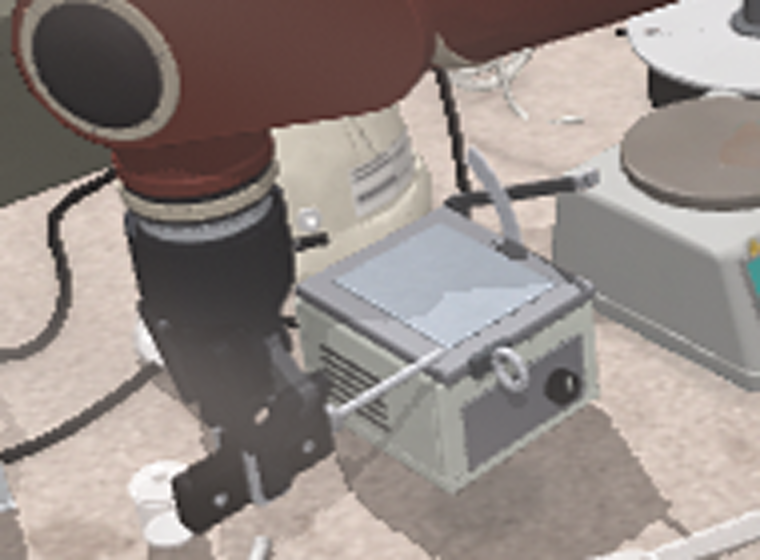

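View pics/top1.png

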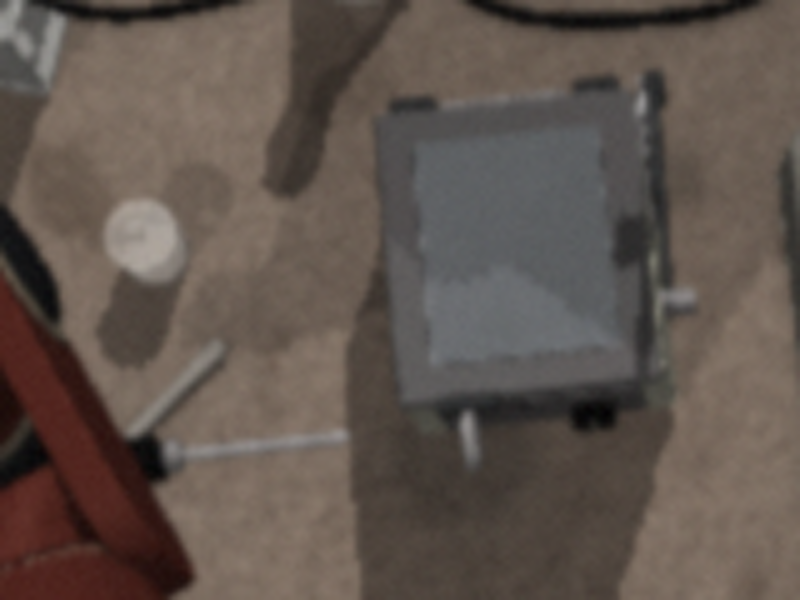

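```bash
python3 - <<'E'
from h import *
g=dict(np.load('scene1.npz'));t=dict(np.load('top1.npz'))
s=lambda x,y:(x/4+130-.375,y/4+190-.375);k=lambda x,y:(x/5+130-.4,y/5+160-.4)
R=np.array([[np.cos(.122),np.sin(.122)],[-np.sin(.122),np.cos(.122)]])
E=None
for n,a,b in[('eye',(511,369),(470,438)),('tip',(438,352),(344,437)),('base',(340,410),(183,453))]:
    p,e=two(ray(g,*s(*a)),ray(t,*k(*b)));print(n,np.round(p,4),round(e,4))
    if n=='eye':E=p
    print('  rel to eye, chamber axes',np.round(R@(p-E)[:2],4),np.round(p[2]-E[2],4))
plan([.5171,.4074,.0816],.122)
E
```

```text
eye [0.5404 0.2491 0.094 ] 0.0045
  rel to eye, chamber axes [0. 0.] 0.0
tip [0.5323 0.3013 0.1371] 0.0036
  rel to eye, chamber axes [-0.0017  0.0528] 0.0431
base [0.5225 0.3729 0.14  ] 0.007
  rel to eye, chamber axes [-0.0027  0.1251] 0.046
t 7.92 pos [0.5164 0.4298 0.1283] xang 6.87 z [ 0.004  0.002 -1.   ] F [ 1.2  -0.17 -1.08] w 0.201
turn units total [-0.022 -0.047 -0.024]
shift units now-axes [-0.053  0.561  1.166]
shift units after-turn axes [-0.05   0.558  1.167]
```

Emit:
carry_out --moves '[[[0,0,0,0,0,0.4,-1],[0,0,0,0,0.2,0.4,-1],[0,0,0,0,0.3,0.2,-1],[0,0,0,0,0.25,0.1,-1],[0,0,0,0,0,0,-1],[0,0,0,0,0,0,-1],[0,0,0,0,0,0,-1],[0,0,0,0,0,0,-1]]]'

```text
time: 8.58
tool_pos: [0.5188, 0.4004, 0.0827]
tool_rot: [-0.001, 0.998, 0.06, 0.001]
contact_force: [0.4, 0.1, -0.3]
gripper_width: 0.2
```

```bash
python3 - <<'E'
from h import *
plan([.5171,.4074,.0816],.122)
for n in('scene','top'):
    s=state();f=grab_frame(n);np.savez(n+'2.npz',**f);im=f['frame'][:,:,::-1]
    a=im[260:310,195:285] if n=='scene' else im[230:270,170:250]
    cv2.imwrite(f'pics/{n}2.png',cv2.resize(a,None,fx=8,fy=8,interpolation=cv2.INTER_CUBIC))
plan()
E
```

```text
t 8.58 pos [0.5188 0.4004 0.0827] xang 6.93 z [ 0.002  0.001 -1.   ] F [ 0.43  0.06 -0.31] w 0.2
turn units total [-0.013 -0.024 -0.013]
shift units now-axes [-0.022 -0.18   0.028]
shift units after-turn axes [-0.022 -0.18   0.028]
t 8.68 pos [0.5185 0.4003 0.0822] xang 6.95 z [ 0.001  0.001 -1.   ] F [ 0.98  0.07 -0.57] w 0.2
```

View pics/scene2.png

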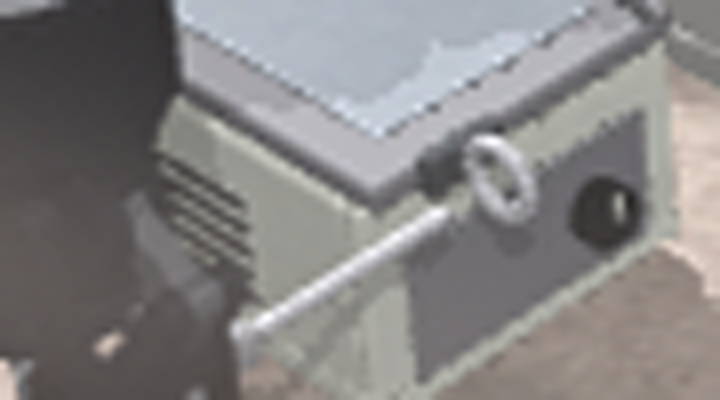

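View pics/top2.png

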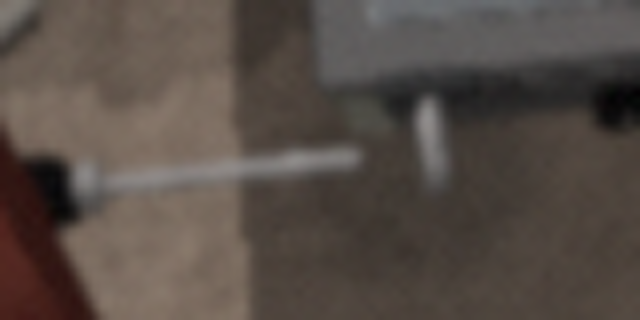

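Emit:
carry_out --moves '[[[0,0,0,0.03,0,0,-1],[0,0,0,0,0.15,0,-1],[0,0,0,0,0.2,0,-1],[0,0,0,0,0.2,0,-1],[0,0,0,0,0.2,0,-1],[0,0,0,0,0.15,0,-1],[0,0,0,0,0,0,-1],[0,0,0,0,0,0,-1]]]'

```text
time: 9.35
tool_pos: [0.5238, 0.3635, 0.0813]
tool_rot: [-0.0, 0.998, 0.06, -0.0]
contact_force: [0.5, -0.6, -0.2]
gripper_width: 0.2
```

```bash
python3 - <<'E'
from h import *
plan([.5244,.3478,.0816],.122)
for n in('scene','top'):
    s=state();f=grab_frame(n);np.savez(n+'3.npz',**f);im=f['frame'][:,:,::-1]
    a=im[260:310,195:285] if n=='scene' else im[230:270,170:250]
    cv2.imwrite(f'pics/{n}3.png',cv2.resize(a,None,fx=8,fy=8,interpolation=cv2.INTER_CUBIC))
plan()
E
```

```text
t 9.35 pos [0.5238 0.3635 0.0813] xang 6.87 z [-0.  0. -1.] F [ 0.55 -0.59 -0.18] w 0.2
turn units total [-0.002  0.    -0.025]
shift units now-axes [-0.031  0.393 -0.007]
shift units after-turn axes [-0.032  0.393 -0.007]
t 9.45 pos [0.5237 0.3642 0.0814] xang 6.91 z [ 0.  0. -1.] F [-0.58  0.17  0.16] w 0.201
```

View pics/scene3.png

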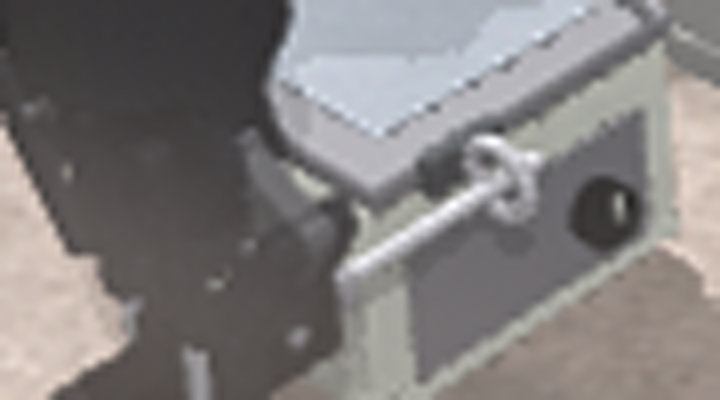

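View pics/top3.png

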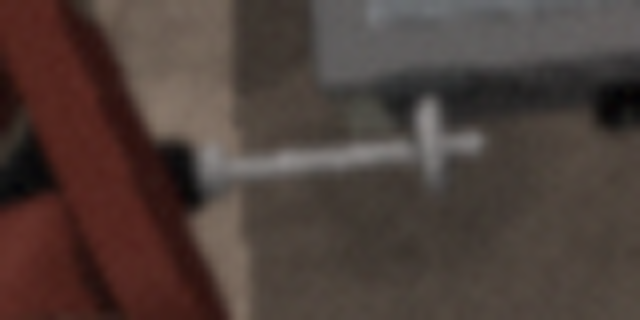

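Emit:
carry_out --moves '[[[0,0,0,0,0.15,0,-1],[0,0,0,0,0.15,0,-1],[0,0,0,0,0.1,0,-1],[0,0,0,0,0,0,-1],[0,0,0,0,0,0,-1],[0,0,0,0,0,0,-1],[0,0,0,0,0,0,-1],[0,0,0,0,0,0,-1]]]'

```text
time: 10.12
tool_pos: [0.5255, 0.3484, 0.0813]
tool_rot: [-0.0, 0.998, 0.06, 0.0]
contact_force: [-0.4, -0.3, -1.9]
gripper_width: 0.201
```

```bash
python3 - <<'E'
from h import *
plan([.5244,.3478,.0816],.122)
for n in('scene','top'):
    s=state();f=grab_frame(n);np.savez(n+'4.npz',**f);im=f['frame'][:,:,::-1]
    a=im[260:310,195:285] if n=='scene' else im[230:270,170:250]
    cv2.imwrite(f'pics/{n}4.png',cv2.resize(a,None,fx=8,fy=8,interpolation=cv2.INTER_CUBIC))
# lift path: eye arc, tool target relative
L=np.hypot(.165,.006);a0=np.arctan2(.006,.165)
for q in (0,.1,.2,.3,.4,.48):
    x=-L*np.cos(q+a0)+L*np.cos(a0);z=L*np.sin(q+a0)-.006
    print(q,'dx units %.3f dz up units %.3f'%(x/.04,z/.04))
E
```

```text
t 10.12 pos [0.5255 0.3484 0.0813] xang 6.94 z [ 0.  0. -1.] F [-0.38 -0.3  -1.89] w 0.201
turn units total [-0.001 -0.    -0.011]
shift units now-axes [-0.03   0.011 -0.007]
shift units after-turn axes [-0.03   0.011 -0.007]
0 dx units 0.000 dz up units 0.000
0.1 dx units 0.036 dz up units 0.411
0.2 dx units 0.112 dz up units 0.817
0.3 dx units 0.229 dz up units 1.212
0.4 dx units 0.384 dz up units 1.595
0.48 dx units 0.535 dz up units 1.888
```

View pics/scene4.png

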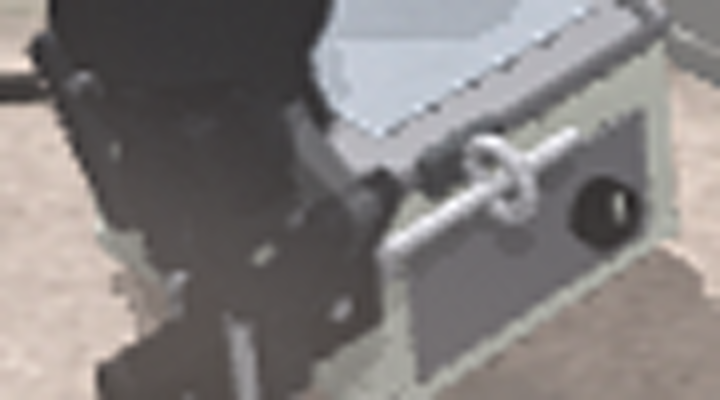

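View pics/top4.png

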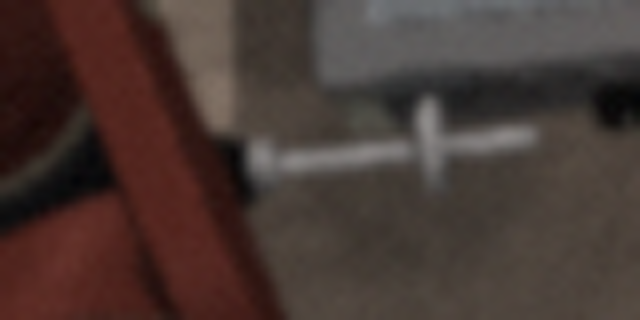

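Emit:
carry_out --moves '[[[0,0,0,0,0,-0.1,-1],[0,0,0,0.01,0,-0.15,-1],[0,0,0,0.02,0,-0.2,-1],[0,0,0,0.02,0,-0.2,-1],[0,0,0,0.03,0,-0.2,-1],[0,0,0,0.04,0,-0.15,-1],[0,0,0,0,0,0,-1],[0,0,0,0,0,0,-1]]]'

```text
time: 10.88
tool_pos: [0.5308, 0.3491, 0.122]
tool_rot: [-0.0, 0.998, 0.06, 0.001]
contact_force: [2.1, 0.7, -2.3]
gripper_width: 0.201
```

```bash
python3 - <<'E'
from h import *
plan()
f=grab_frame('scene');im=f['frame'][:,:,::-1]
cv2.imwrite(f'pics/scene5.png',cv2.resize(im[220:320,180:300],None,fx=6,fy=6,interpolation=cv2.INTER_CUBIC))
E
```

```text
t 10.88 pos [0.5308 0.3491 0.122 ] xang 6.92 z [ 0.001  0.001 -1.   ] F [ 2.14  0.67 -2.33] w 0.201
```

View pics/scene5.png

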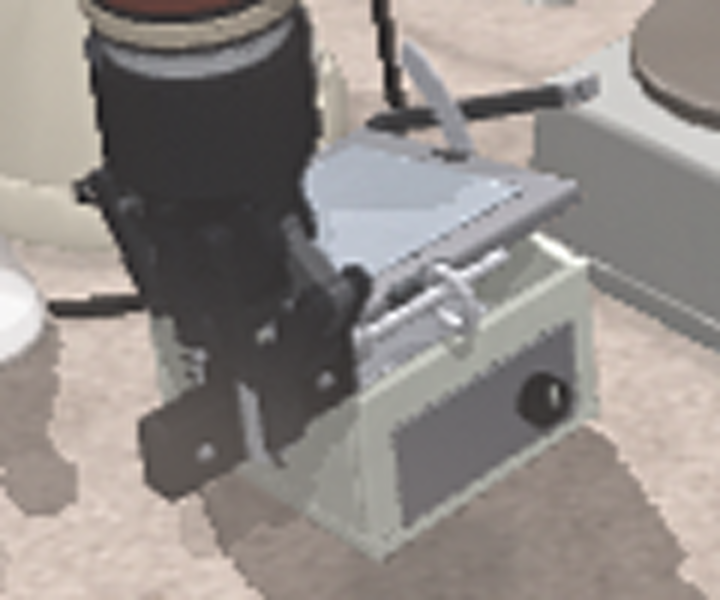

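Emit:
carry_out --moves '[[[0,0,0,0.05,0,-0.18,-1],[0,0,0,0.06,0,-0.18,-1],[0,0,0,0.06,0,-0.18,-1],[0,0,0,0.07,0,-0.18,-1],[0,0,0,0.07,0,-0.18,-1],[0,0,0,0,0,0,-1],[0,0,0,0,0,0,-1],[0,0,0,0,0,0,-1]]]'

```text
time: 11.6
tool_pos: [0.5424, 0.3503, 0.157]
tool_rot: [-0.0, 0.998, 0.06, -0.0]
contact_force: [1.6, -0.2, -4.3]
gripper_width: 0.202
```

```bash
python3 - <<'E'
from h import *
plan()
for n in('scene','top'):
    f=grab_frame(n);np.savez(n+'6.npz',**f);im=f['frame'][:,:,::-1]
    a=im[220:320,180:300] if n=='scene' else im[160:260,180:300]
    cv2.imwrite(f'pics/{n}6.png',cv2.resize(a,None,fx=6,fy=6,interpolation=cv2.INTER_CUBIC))
s=state();f=grab_frame('wrist');save('w6',f)
E
```

```text
t 11.6 pos [0.5424 0.3503 0.157 ] xang 6.92 z [-0.001  0.    -1.   ] F [ 1.56 -0.22 -4.3 ] w 0.202
```

View pics/scene6.png

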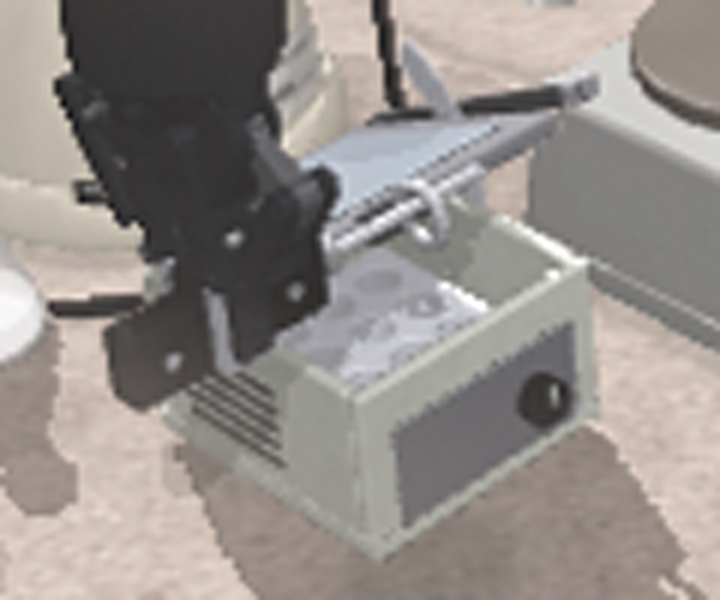

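View pics/top6.png

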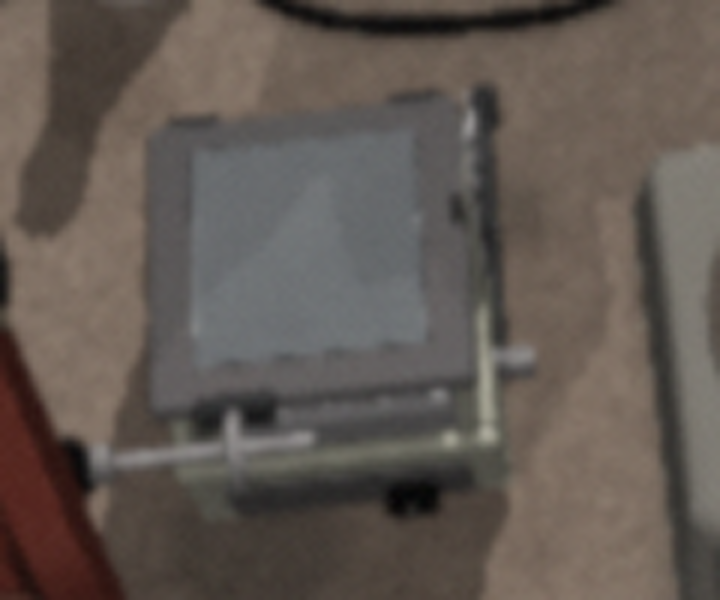

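View pics/w6.png

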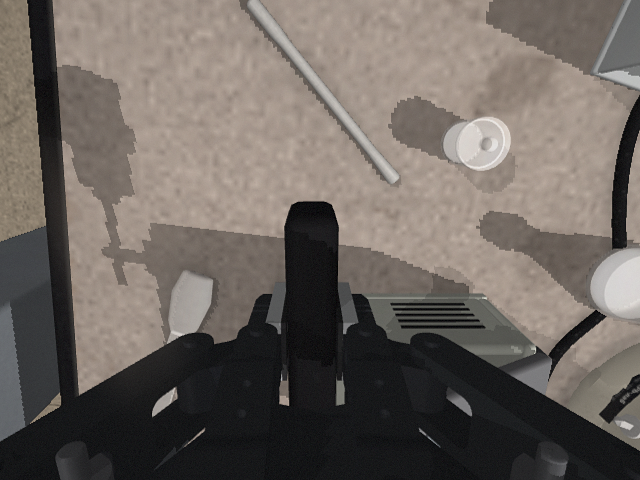

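```bash
cat > ang.py <<'E'
from h import *
import sys
H=np.array([.7037,.2389,.09]);c,s=np.cos(.122),np.sin(.122)
Rc=np.array([[c,s,0],[-s,c,0],[0,0,1]])
def cham(W): return (W-H)@Rc.T
def cover_fit(f,off):
    P=cham(pts(f)).reshape(-1,3);fr=f['frame'].reshape(-1,3).astype(int)
    m=(P[:,0]>-.12)&(P[:,0]<-.02)&(np.abs(P[:,1])<.05)&(P[:,2]>.005)&(P[:,2]<.11)
    Q=P[m]
    # robust plane z=a x+b y+d
    for _ in range(8):
        A=np.c_[Q[:,:2],np.ones(len(Q))];k=np.linalg.lstsq(A,Q[:,2],rcond=None)[0]
        r=np.abs(A@k-Q[:,2]);Q=Q[r<max(.003,2*np.median(r))]
    return -np.arctan(k[0]),k,len(Q)
def idx_pts(f):
    P=cham(pts(f)).reshape(-1,3);fr=f['frame'].reshape(-1,3).astype(int)
    m=(P[:,0]>-.16)&(P[:,0]<0.0)&(P[:,1]<-.072)&(P[:,1]>-.10)&(P[:,2]>.01)&(P[:,2]<.12)
    return P[m],fr[m]
E
python3 - <<'E'
from ang import *
for n in('top6','scene6'):
    f=dict(np.load(n+'.npz'));print(n,cover_fit(f,0))
for n in('top0','scene0','w4','top6','scene6'):
    f=dict(np.load(n+'.npz'));P,fr=idx_pts(f);d=fr.max(1)<110
    print(n,len(P),'y med',np.median(P[:,1]))
    Q=P[d];Q=Q[(Q[:,0]>-.135)&(Q[:,0]<-.03)]
    for _ in range(6):
        k=np.polyfit(Q[:,0],Q[:,2],1);r=np.abs(np.polyval(k,Q[:,0])-Q[:,2]);Q=Q[r<max(.004,2*np.median(r))]
    print('  bar slope ang',np.arctan(-k[0]),'z at x=0',k[1],len(Q))
    B=P[(P[:,0]<-.118)];print('  block',len(B),np.round(np.median(B,0),4),np.round(np.percentile(B,[5,95],axis=0),4).tolist())
E
```

```text
top6 (np.float64(0.4245146755021354), array([-4.51998547e-01, -1.46475952e-04,  1.60392717e-02]), 1149)
scene6 (np.float64(0.4212392595024119), array([-0.44805977,  0.005331  ,  0.01412027]), 247)
top0 75 y med -0.07401507028208924
  bar slope ang 0.4565955206720363 z at x=0 0.016360196748083346 42
  block 22 [-0.1234 -0.0785  0.0758] [[-0.1258, -0.083, 0.07], [-0.1183, -0.0735, 0.08]]
scene0 57 y med -0.07325685554106164
  bar slope ang 0.48738450246398024 z at x=0 0.0042983492896674705 19
  block 17 [-0.1286 -0.0781  0.0745] [[-0.1312, -0.0852, 0.0697], [-0.1237, -0.0749, 0.0777]]
w4 600 y med -0.07411474535906015
  bar slope ang 0.45012900257774563 z at x=0 0.015903545050259434 291
  block 253 [-0.1268 -0.0779  0.0766] [[-0.1307, -0.0839, 0.0722], [-0.1196, -0.0726, 0.079]]
top6 76 y med -0.07392566685265616
  bar slope ang 0.45945823941456987 z at x=0 0.01560497671983462 33
  block 22 [-0.1229 -0.0785  0.0769] [[-0.1265, -0.0832, 0.0713], [-0.119, -0.0737, 0.0811]]
scene6 55 y med -0.07352654459045413
  bar slope ang 0.44471109177702367 z at x=0 0.010572070150824887 28
  block 17 [-0.1288 -0.0785  0.0739] [[-0.1305, -0.0841, 0.069], [-0.1234, -0.0753, 0.0773]]
```

Emit:
carry_out --moves '[[[0,0,0,0.03,0,-0.07,-1],[0,0,0,0.03,0,-0.07,-1],[0,0,0,0,0,0,-1],[0,0,0,0,0,0,-1],[0,0,0,0,0,0,-1],[0,0,0,0,0,0,-1]]]'

```text
time: 12.25
tool_pos: [0.5451, 0.3506, 0.1627]
tool_rot: [-0.0, 0.998, 0.06, 0.0]
contact_force: [5.1, -0.7, -5.0]
gripper_width: 0.198
```

```bash
python3 - <<'E'
from ang import *
plan()
for n in('scene','top'):
    f=grab_frame(n);print(n,cover_fit(f,0)[:2]);np.savez(n+'7.npz',**f);im=f['frame'][:,:,::-1]
    a=im[220:320,180:300] if n=='scene' else im[160:260,180:300]
    cv2.imwrite(f'pics/{n}7.png',cv2.resize(a,None,fx=6,fy=6,interpolation=cv2.INTER_CUBIC))
plan()
E
```

```text
t 12.25 pos [0.5451 0.3506 0.1627] xang 6.93 z [ 0.  0. -1.] F [ 5.11 -0.7  -5.04] w 0.198
scene (np.float64(0.4603679598281718), array([-4.95907135e-01,  2.92977522e-04,  1.41672183e-02]))
top (np.float64(0.4649614493937127), array([-0.50164338,  0.00079295,  0.01617902]))
t 12.35 pos [0.5451 0.3506 0.1627] xang 6.93 z [ 0.  0. -1.] F [ 4.47  0.11 -4.75] w 0.2
```

View pics/scene7.png

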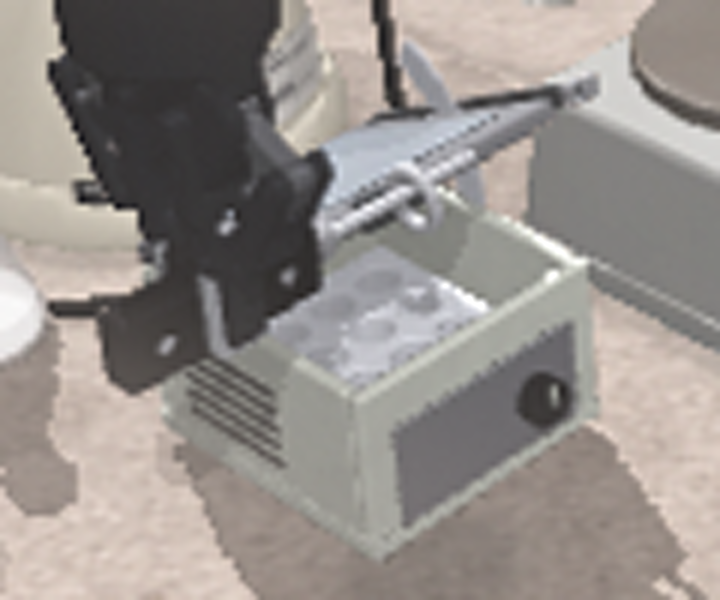

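View pics/top7.png

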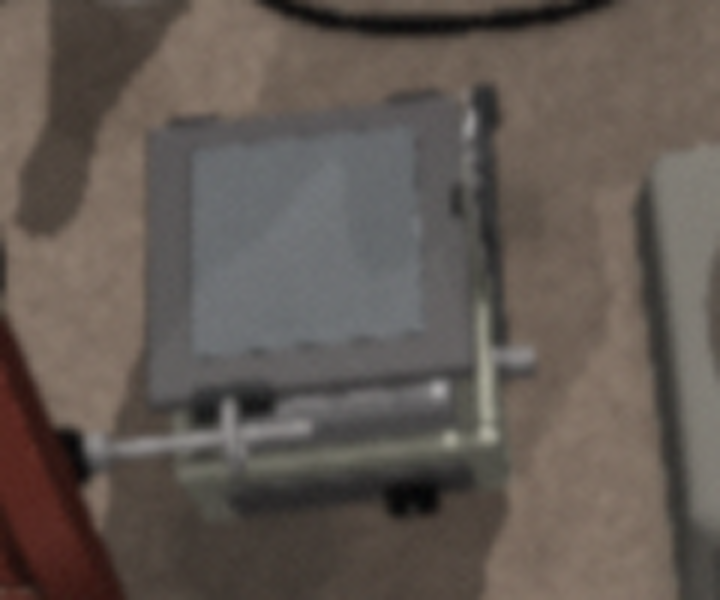

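Emit:
carry_out --moves '[[[0,0,0,0.06,0,-0.02,-1],[0,0,0,0,0,-0.02,-1],[0,0,0,0,0,0,-1],[0,0,0,0,0,0,-1],[0,0,0,0,0,0,-1],[0,0,0,0,0,0,-1]]]'

```text
time: 12.85
tool_pos: [0.5472, 0.3509, 0.1645]
tool_rot: [0.0, 0.998, 0.06, -0.0]
contact_force: [0.8, 0.6, -3.8]
gripper_width: 0.205
```

```bash
python3 - <<'E'
from ang import *
plan()
S=lambda n:n
F={}
for n in('scene','top'):
    f=grab_frame(n);F[n]=f;print(n,cover_fit(f,0)[:2]);np.savez(n+'8.npz',**f);im=f['frame'][:,:,::-1]
    a=im[225:265,220:290] if n=='scene' else im[190:240,195:280]
    cv2.imwrite(f'pics/{n}8.png',cv2.resize(a,None,fx=9,fy=9,interpolation=cv2.INTER_CUBIC))
plan()
E
```

```text
t 12.85 pos [0.5472 0.3509 0.1645] xang 6.92 z [-0.001 -0.    -1.   ] F [ 0.81  0.61 -3.8 ] w 0.205
scene (np.float64(0.478190502751262), array([-0.51831307, -0.00142382,  0.0140582 ]))
top (np.float64(0.4754116836598022), array([-0.51479279,  0.00295115,  0.01692703]))
t 12.95 pos [0.5472 0.3508 0.1645] xang 6.92 z [-0.001 -0.    -1.   ] F [ 0.45 -0.83 -3.48] w 0.207
```

View pics/scene8.png

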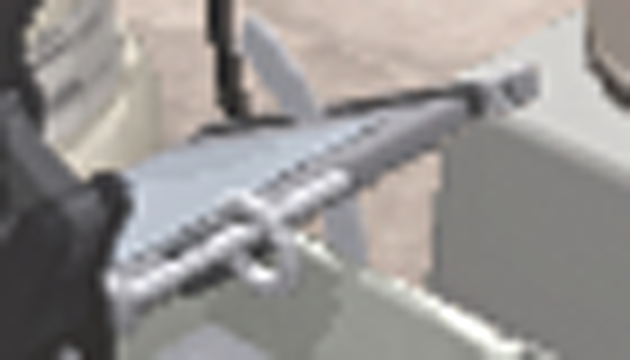

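View pics/top8.png

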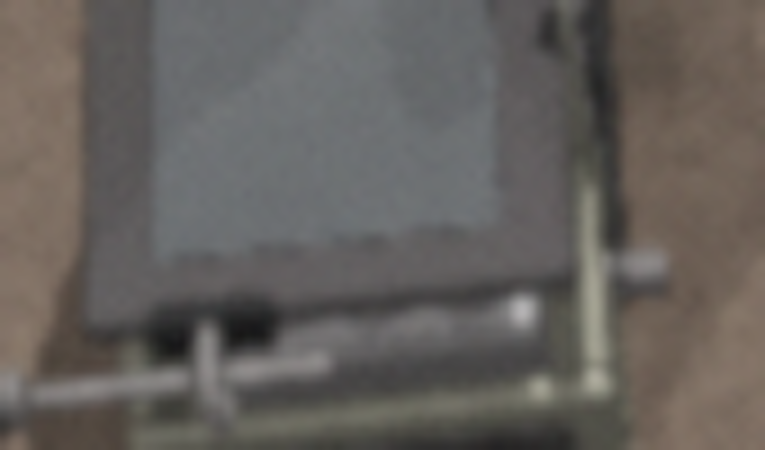

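Emit:
carry_out --moves '[[[0,0,0,0,0,0,-1],[0,0,0,0,0,0,-1],[0,0,0,0,0,0,-1],[0,0,0,0,0,0,-1],[0,0,0,0,0,0,-1],[0,0,0,0,0,0,-1],[0,0,0,0,0,0,-1],[0,0,0,0,0,0,-1]]]'

```text
time: 13.62
tool_pos: [0.5473, 0.3509, 0.1645]
tool_rot: [0.0, 0.998, 0.06, -0.0]
contact_force: [-0.3, 0.6, -3.1]
gripper_width: 0.202
```

```bash
python3 - <<'E'
from ang import *
plan()
for n in('scene','top'):
    f=grab_frame(n);print(n,cover_fit(f,0)[0]);P,fr=idx_pts(f);B=P[P[:,0]<-.118];print(np.median(B,0))
    im=f['frame'][:,:,::-1];cv2.imwrite(f'pics/{n}9.png',cv2.resize(im[160:320,130:330],None,fx=3.5,fy=3.5))
plan()
E
```

```text
t 13.62 pos [0.5473 0.3509 0.1645] xang 6.92 z [-0. -0. -1.] F [-0.28  0.64 -3.15] w 0.202
scene 0.4777243416628042
[-0.12847722 -0.07745421  0.07397601]
top 0.4768179703902952
[-0.12319951 -0.07840047  0.07645971]
t 13.72 pos [0.5474 0.3509 0.1645] xang 6.92 z [-0. -0. -1.] F [-0.5  -0.13 -2.02] w 0.2
```

View pics/top9.png

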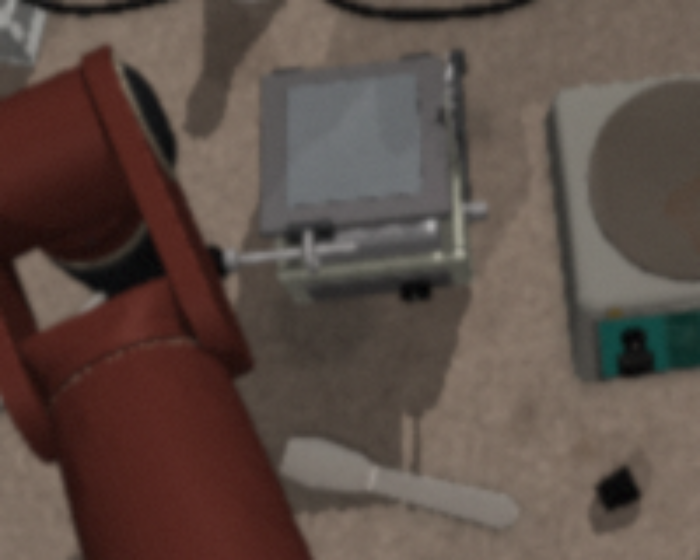

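```bash
python3 -c "
from plant import ticket
print(ticket.job_done())"
```

```text
the job is handed in; nothing more can be done
None
```

I gripped the lifting rod by its flat grip and pushed its end through the eye from the left with the cover shut. I then raised the cover and handed the job in at about 13.7 s, with the rod still holding it. No verdict was reported.

**Last checks:**
- **Rod through the eye:** about 28 mm sticks out beyond the eye, measured from the top view.
- **Cover angle:** plane fits to the depth images gave 0.477 rad (top) and 0.478 rad (scene). The cover did not move over the last second or so.
- **Bearing and grip:** about 2–3 N of downward load on the tool. The gripper stayed closed on the grip at an opening of 0.20, and the underside of the grip is about 16 cm up.
- **Index arm and bystanders:** the index arm's end block measured the same place as at the start, to about 1 mm. The stopper and weighing bottle looked undisturbed, and the arm never came near the beaker. I did not remeasure any of the three at the end.

**Where the checks disagreed:** the index arm's angle varied between methods. Slope fits to the bar gave 0.445–0.487 rad, and the position of its end block gave 0.46–0.486 rad. I set the cover near the middle of these, so the likely error is about 0.03 rad at most, inside the 0.075 rad limit. The cover's front edge lined up with the index block in both views to about one pixel.

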